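# Finish the thread kits: each spool with its own bobbin in front

## Task

Finish the three thread kits: every wood-edged kit block must end up with one spool standing in its big back pocket and the bobbin of the same colour lying flat in the small pocket in front of it. The green spool stays where it is, but someone has put a bobbin of the wrong colour in front of it. Leave the pin case where it lies.

Things in the scene. Friction and masses are not known exactly. Their poses are not given: they have to be found in the camera images.
- tray_1: one of 3 alike blue-grey, wood-edged kit blocks, fixed, 72 mm wide. Origin: desk level, at the step; z up, x from low front to high back, y across. Front half: x -66 to 0 mm, top z 12, bobbin pocket 30 mm wide, 4 deep, at x -36, y 0 (floor z 8). Back half: x 0 to 62, top z 22, spool pocket 35 mm wide, 12 deep, at x 31, y 0 (floor z 10). Blank card in a brass holder on the front edge.
- tray_2: one of 3 alike blue-grey, wood-edged kit blocks, fixed, 72 mm wide. Origin: desk level, at the step; z up, x from low front to high back, y across. Front half: x -66 to 0 mm, top z 12, bobbin pocket 30 mm wide, 4 deep, at x -36, y 0 (floor z 8). Back half: x 0 to 62, top z 22, spool pocket 35 mm wide, 12 deep, at x 31, y 0 (floor z 10). Blank card in a brass holder on the front edge.
- tray_3: one of 3 alike blue-grey, wood-edged kit blocks, fixed, 72 mm wide. Origin: desk level, at the step; z up, x from low front to high back, y across. Front half: x -66 to 0 mm, top z 12, bobbin pocket 30 mm wide, 4 deep, at x -36, y 0 (floor z 8). Back half: x 0 to 62, top z 22, spool pocket 35 mm wide, 12 deep, at x 31, y 0 (floor z 10). Blank card in a brass holder on the front edge.
- green_spool_c (a point): spool of green thread with white ends and a ring of its colour on the upper end, 28 mm across (24 mm where it is gripped), 60 mm tall, standing upright, about 25 g; this point is its centre, half-way up. It starts in the spool pocket of a kit block and stays there.
- yellow_spool_c (a point): spool of yellow thread with white ends and a ring of its colour on the upper end, 28 mm across (24 mm where it is gripped), 52 mm tall, standing upright, about 25 g; this point is its centre, half-way up. It starts on the desk.
- black_spool_c (a point): spool of black thread with white ends and a ring of its colour on the upper end, 28 mm across (24 mm where it is gripped), 48 mm tall, standing upright, about 25 g; this point is its centre, half-way up. It starts on the desk.
- green_bobbin_c (a point): small steel bobbin wound with green thread, with a ring of its colour on the upper side, 20 mm across, 11 mm tall, lying flat, about 12 g; this point is its centre, half-way up. It starts on the desk.
- yellow_bobbin_c (a point): small steel bobbin wound with yellow thread, with a ring of its colour on the upper side, 20 mm across, 11 mm tall, lying flat, about 12 g; this point is its centre, half-way up. It starts in the bobbin pocket of a kit block, either in front of the green spool (where it is wrong) or in a block that has no spool yet (where it may stay).
- black_bobbin_c (a point): small steel bobbin wound with black thread, with a ring of its colour on the upper side, 20 mm across, 11 mm tall, lying flat, about 12 g; this point is its centre, half-way up. It starts in the bobbin pocket of a kit block, either in front of the green spool (where it is wrong) or in a block that has no spool yet (where it may stay).
- pin_box_c (a point): round pin case with a pale blue lid, 56 mm across, 16 mm tall, on the desk: a bystander; this point is its centre.
Things that resemble listed ones, but are neither listed nor needed, are in the scene too. Of the things that look like the part that bears yellow_spool_c, take the one that is farthest to the robot's left at the start.

How it is judged:
By the outcome, as a careful person would: the job done as asked, in the order asked, and still so for the second after the job is handed in, with the robot touching nothing.
It also fails if it takes over 90 s, if anything falls off the work surface, if the arm or the gripper's body presses on something with over 40 N, if the wrist force passes 120 N, or if a joint passes its speed limit or range.

## Robot

A 6-joint arm with a two-finger parallel gripper is mounted at the origin on a cart in front of the work surface, level with it; the furniture and walls round the work are solid. World frame = base frame: x ahead of the robot, y to its left, z up, the work surface at z = 0. Lengths are in m, angles in rad, forces in N, time in s.
With the tool pointing down it reaches from about 0.35 to 0.85 m from the base axis. Payload 8.1 kg.
Tool frame: the origin (TCP) lies between the finger pads; the fingertips stand 14 mm ahead of it and the grasp point (between the pads) lies 5 mm behind it; z points along the fingers, y is the line along which they close (so a half turn about z gives the same grasp; the last joint's range is limited). The gripper opens to 93 mm and grips with 3 to 60 N. Pads are 15 mm wide; open, the fingers measure 128 mm over their backs; the gripper's body (75 mm by 188 mm) begins 65 mm behind the grasp point.
Start: joints at [-1.43, 0.13, 1.488, -0, 1.523, -0.085], TCP at [0.134, -0.585, 0.233] pointing down, gripper open.
Joint ranges: [-2.96, 2.96], [-0.89, 2.26], [0.02, 2.5], [-1.34, 4.48], [0, 2.73], [-2.66, 2.66]. Speed limits (rad/s): [2.39, 2.39, 2.79, 3.14, 3.14, 3.14].

## Interface

Orientations are given as a rotation vector (axis times angle).
In Python, from plant import robot gives the robot as it stands.
- The arm moves only by the tool arm_command, never from a script. Its argument "targets" is a list of rows, each an object of numbers: "x", "y", "z": the shift along the world's x, y, z in units of 500 mm (1.0 is 500 mm); "rx", "ry", "rz": the turn, a rotation vector about the world's x, y, z in units of 2 rad (1.0 is 2 rad); "claw": the closure in counts, from 0 (fully open) to 255 (shut). In form: [{"x": .., "y": .., "z": .., "rx": .., "ry": .., "rz": .., "claw": ..}, ...]. A call has 1 to 10 rows; each row is the pose to reach, as a shift and turn from the pose commanded when the call began; what a row does not reach only later rows make up. A row lasts 1/12 s, in which the tool goes at most 41.7 mm and 7.16 degrees, less where a joint would pass 70% of its speed; a pose out of reach is approached as far as the arm can. A call with a number of a shift or a turn outside -1 to 1 is refused whole. A call with a gripper value outside its range is refused whole. The fingers move at their own pace and stop on an object; "squeeze" is the grip in N (left out, the last holds). Time passes only in rows, so rows that repeat a pose let the fingers close. It gives the time, the measured TCP pose, the force, the opening and the grip force at its end, in the units of the state.
- robot.read_state(): the state, without advancing time (a new reading comes with each control period).
- robot.read_camera(name): name is "scene" or "top"; returns (picture, depth): 400x640x3 uint8, red, green, blue; 400x640 float32, m along the optical axis (not along the pixel's ray), 0 where there is no reading.
- robot.get_calibration(name): a dict with "intrinsics" (3x3 intrinsics, pixels), "dist" ([k1, k2, p1, p2, k3] as OpenCV has them; the pictures are not rectified), "origin" and "orientation" of the camera in the world. Camera axes: x right, y up, looking along -z (the intrinsics and any distortion apply to the point x, -y, -z); pixel columns grow to the right and rows downward; lengths in m; the calibration is good to about 2 mm. A picture is of the moment at which its call begins. get_calibration takes no time and is no camera call.
- robot.close_job(): hands the job in; it is judged then, once.
The state is a dict: "t": time; "q": joint angles; "dq": joint speeds; "joint_torque": joint torques, N m; "tool_pos": TCP position; "orientation": TCP orientation; "force": force on the tool from outside, world axes, zero at the start; "wrist_torque": the same for the moment, N m; "opening": finger opening in m; "gripper_force": force on a finger pad.
Only numpy, scipy, OpenCV 4.12 (cv2) and the standard library are available. Lean on these libraries where they do the work, as an engineer would, in place of code of your own. Each camera call takes 0.05 s, during which the arm holds its last target. There are 200 camera calls.

## Working session

There is one attempt and no reset: what is moved stays moved. The work goes in short steps, Python scripts to look and compute and a tool call to move; the robot and the scene stay as the last step left them, time stands still between calls to the robot, and variables do not carry over. Pictures are saved under pics/ and viewed, at most 14 in all, crops included, and the job is handed in when it is done.

Besides the shell and the picture viewer there is one more tool, called after ">>>" by a JSON object that holds its "api" and its "payload". arm_command: Moves the arm, as the interface text tells. Shifts and turns lie within -1 to 1; 1 stands for 500 mm of shift or 2 rad of turn. Its arguments: {"type":"object","properties":{"targets":{"type":"array","items":{"type":"object","properties":{"x":{"type":"number","minimum":-1,"maximum":1},"y":{"type":"number","minimum":-1,"maximum":1},"z":{"type":"number","minimum":-1,"maximum":1},"rx":{"type":"number","minimum":-1,"maximum":1},"ry":{"type":"number","minimum":-1,"maximum":1},"rz":{"type":"number","minimum":-1,"maximum":1},"claw":{"type":"number"}}}},"squeeze":{"type":"number"}},"required":["targets"]}

```bash
mkdir -p pics
cat > h.py <<'E'
import numpy as np, cv2
from plant import robot
from scipy.spatial.transform import Rotation as R
def Rm(o):
    o=np.array(o,float)
    if o.shape==(3,3): return o
    return R.from_rotvec(o).as_matrix() if o.size==3 else R.from_quat(o).as_matrix()
def grab(n):
    im,d=robot.read_camera(n); return im,d
def cloud(n,d):
    c=robot.get_calibration(n);K=np.array(c["intrinsics"]);D=np.array(c["dist"],float)
    h,w=d.shape;u,v=np.meshgrid(np.arange(w),np.arange(h))
    p=cv2.undistortPoints(np.stack([u,v],-1).reshape(-1,1,2).astype(float),K,D).reshape(h,w,2)
    P=np.stack([p[...,0]*d,-p[...,1]*d,-d],-1)
    return P@Rm(c["orientation"]).T+np.array(c["origin"])
E
python3 - <<'E'
from h import *
for n in("top","scene"):
    im,d=grab(n); np.savez(f"{n}0.npz",im=im,d=d); cv2.imwrite(f"pics/{n}0.png",im[...,::-1])
    print(robot.get_calibration(n))
s=robot.read_state();print(s["t"],s["tool_pos"],s["orientation"],s["opening"])
E
```

```text
{'intrinsics': array([[371.3169986 ,   0.        , 320.27935927],
       [  0.        , 371.3169986 , 201.58593162],
       [  0.        ,   0.        ,   1.        ]]), 'dist': array([-0.08780591,  0.        ,  0.        ,  0.        ,  0.        ]), 'origin': array([ 0.36751296, -0.02115731,  1.22770654]), 'orientation': array([ 0.13642962, -0.11678558, -1.54661411])}
{'intrinsics': array([[457.43000318,   0.        , 318.0006976 ],
       [  0.        , 457.43000318, 196.94484708],
       [  0.        ,   0.        ,   1.        ]]), 'dist': array([0.01548057, 0.        , 0.        , 0.        , 0.        ]), 'origin': array([0.04563099, 0.86525904, 0.84034433]), 'orientation': array([ 0.31457388, -1.18767796, -2.35899162])}
0.1 [ 0.13430238 -0.58431882  0.23170692] [-3.12004419e+00 -3.53827215e-01  6.57111441e-05] 0.0929441556092256
```

View pics/top0.png

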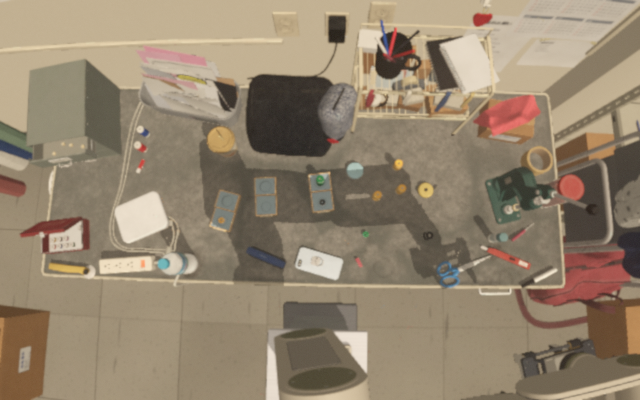

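View pics/scene0.png

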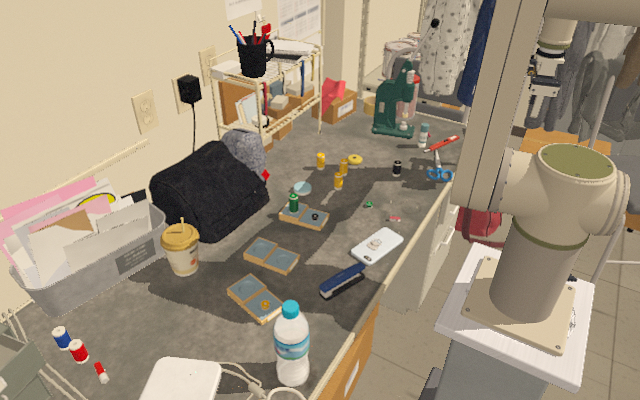

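Run:
```python
from h import *
a=np.load("top0.npz");b=np.load("scene0.npz")
t=cv2.resize(a["im"][145:250,200:445],None,fx=3.26,fy=3.26,interpolation=3)[:,:798]
s=cv2.resize(b["im"][140:325,220:420],None,fx=3.2,fy=3.2,interpolation=3)
cv2.imwrite("pics/t1.png",t[...,::-1]);cv2.imwrite("pics/s1.png",s[...,::-1])
P=cloud("top",a["d"]);Q=cloud("scene",b["d"])
for n,u,v in[("y",398,164),("y",401,189),("y",377,196),("k",428,236),("gb",365,234),("g",320,180),("kb",321,206),("yb",222,222),("desk",290,215),("roll",426,190),("pin",355,171)]: print(n,u,v,P[v,u].round(4))
```

```text
y 398 164 [ 0.6889 -0.256   0.051 ]
y 401 189 [ 0.6052 -0.264   0.0534]
y 377 196 [ 0.5804 -0.186   0.0547]
k 428 236 [ 0.4553 -0.3495  0.0496]
gb 365 234 [ 0.4619 -0.1535  0.0014]
g 320 180 [ 0.6259 -0.0022  0.07  ]
kb 321 206 [ 0.5519 -0.0064  0.0052]
yb 222 222 [0.49   0.3193 0.0178]
desk 290 215 [ 0.5205  0.0966 -0.0018]
roll 426 190 [ 0.6104 -0.3548  0.0195]
pin 355 171 [ 0.671  -0.1179  0.0165]
```

View pics/t1.png

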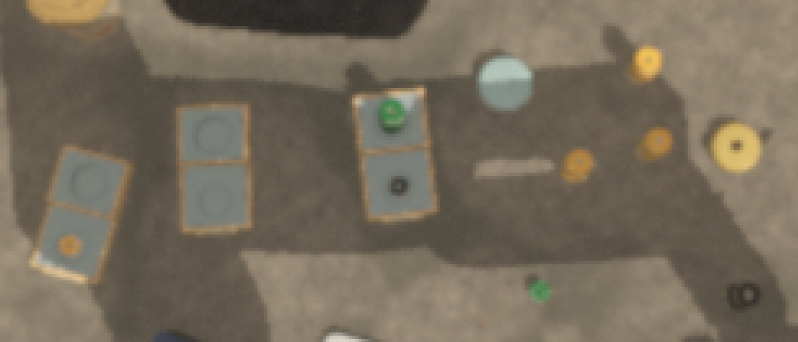

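View pics/s1.png

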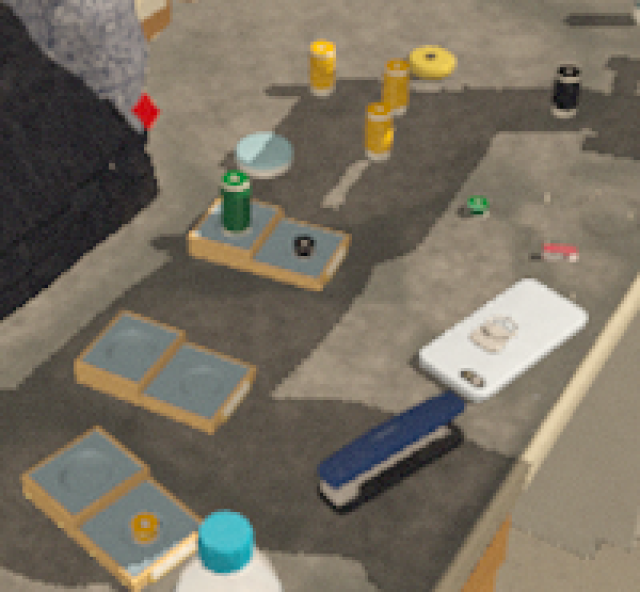

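The look-alikes for the yellow spool in the top picture are (398,164), (401,189) and (377,196), plus the flat yellow roll at (426,190). The one at (377,196), y≈-0.19, is farthest left, so I choose that one, and the crop confirms it is a spool. The black bobbin is in front of the green spool (321,206). The yellow bobbin is in the left block and may stay. The middle block is empty, so it becomes the black kit.

```bash
cat >> h.py <<'E'
def sel(P,c,r,z0,z1):
    m=(np.hypot(P[...,0]-c[0],P[...,1]-c[1])<r)&(P[...,2]>z0)&(P[...,2]<z1)
    return P[m]
def circ(p):
    (c,r)=cv2.minEnclosingCircle(p[:,:2].astype(np.float32)); return np.round([*c,r,p[:,0].mean(),p[:,1].mean(),np.median(p[:,2]),len(p)],4)
E
python3 - <<'E'
from h import *
for n in("top","scene"):
    a=np.load(n+"0.npz");P=cloud(n,a["d"])
    print(n,"desk",np.median(sel(P,(.52,.10),.03,-.02,.02)[:,2]))
    for nm,c in[("A",(.535,.31)),("B",(.57,.185)),("C",(.585,-.003))]:
        p=sel(P,c,.085 if nm!="B" else .08,.006,.03)
        # keep biggest blob
        r=cv2.minAreaRect((p[:,:2]*1000).astype(np.float32)); print(nm,[np.round(x,1) for x in r],len(p))
    for nm,c,r,z0,z1 in[("Y",(.58,-.186),.025,.040,.065),("Y2",(.605,-.264),.025,.04,.065),("Y3",(.689,-.256),.025,.04,.065),("K",(.455,-.35),.025,.036,.06),("gb",(.462,-.153),.025,.006,.02),("G",(.626,-.002),.025,.06,.08),("kb",(.55,-.006),.02,.0145,.03),("yb",(.49,.319),.02,.0145,.03)]:
        p=sel(P,c,r,z0,z1); print(nm,circ(p) if len(p)>2 else len(p))
E
```

```text
top desk -0.0006303192147738557
A [array([538.3, 330.4]), array([119.7, 137.3]), np.float64(68.8)] 826
B [array([577.5, 196. ]), array([132.4, 106.9]), np.float64(3.6)] 831
C [array([591.2, -14. ]), array([145.9, 117.5]), np.float64(1.2)] 765
Y [ 5.858e-01 -1.874e-01  1.320e-02  5.856e-01 -1.873e-01  5.220e-02
  5.200e+01]
Y2 [ 6.103e-01 -2.644e-01  1.310e-02  6.091e-01 -2.639e-01  5.140e-02
  5.400e+01]
Y3 [ 6.916e-01 -2.558e-01  1.300e-02  6.911e-01 -2.550e-01  5.150e-02
  5.200e+01]
K [ 4.586e-01 -3.528e-01  1.370e-02  4.580e-01 -3.519e-01  4.760e-02
  5.800e+01]
gb [ 4.614e-01 -1.593e-01  1.390e-02  4.616e-01 -1.553e-01  1.180e-02
  3.000e+01]
G [ 6.301e-01 -2.000e-03  1.300e-02  6.295e-01 -1.300e-03  6.990e-02
  5.000e+01]
kb [ 5.505e-01 -5.900e-03  1.920e-02  5.537e-01 -5.400e-03  1.790e-02
  3.100e+01]
yb [4.887e-01 3.210e-01 1.840e-02 4.940e-01 3.229e-01 1.820e-02 3.100e+01]
scene desk -0.00020667580907413052
A [array([531.2, 320.4]), array([ 73.3, 131.7]), np.float64(76.3)] 1427
B [array([582.9, 183.8]), array([130.6,  77.4]), np.float64(4.2)] 1120
C [array([598.7,  -0.7]), array([133.9,  78.3]), np.float64(8.9)] 783
Y [ 5.867e-01 -1.842e-01  1.420e-02  5.853e-01 -1.815e-01  5.030e-02
  5.400e+01]
Y2 [ 6.101e-01 -2.645e-01  1.540e-02  6.084e-01 -2.612e-01  5.050e-02
  5.100e+01]
Y3 [ 6.910e-01 -2.548e-01  1.390e-02  6.899e-01 -2.514e-01  5.030e-02
  4.400e+01]
K [ 4.588e-01 -3.516e-01  1.470e-02  4.581e-01 -3.482e-01  4.610e-02
  5.200e+01]
gb [ 4.603e-01 -1.516e-01  1.020e-02  4.609e-01 -1.495e-01  1.140e-02
  2.700e+01]
G [6.318e-01 3.300e-03 1.420e-02 6.317e-01 5.500e-03 6.870e-02 6.000e+01]
kb [ 5.541e-01 -4.900e-03  1.600e-02  5.609e-01 -5.200e-03  1.840e-02
  2.600e+01]
yb [4.931e-01 3.295e-01 1.470e-02 4.975e-01 3.271e-01 1.820e-02 4.100e+01]
```

```bash
cat >> h.py <<'E'
from scipy.optimize import differential_evolution as DE
def loc(P,x,y,a):
    dx,dy=P[:,0]-x,P[:,1]-y;c,s=np.cos(a),np.sin(a); return c*dx+s*dy,-s*dx+c*dy
def htray(P,x,y,a):
    u,v=loc(P,x,y,a);h=np.zeros(len(P));w=abs(v)<.036
    h[w&(u>-.066)&(u<=0)]=.012;h[w&(u>0)&(u<.062)]=.022
    h[np.hypot(u-.031,v)<.0175]=.010;h[np.hypot(u+.036,v)<.015]=.008
    return h
def fit(P,h,b,lim=.006):
    f=lambda q:np.minimum(abs(P[:,2]-h(P,*q)),lim).mean()
    r=DE(f,b,seed=1,popsize=25,tol=1e-8,maxiter=150,init="sobol");return r.x.round(4),round(r.fun*1000,2)
def disc(r,top,base):
    return lambda P,x,y:np.where(np.hypot(P[:,0]-x,P[:,1]-y)<r,top,base)
E
cat > m.py <<'E'
from h import *
C={n:cloud(n,np.load(n+"0.npz")["d"]) for n in("top","scene")}
for nm,c,a in[("A",(.535,.315),-.3),("B",(.57,.185),0),("C",(.59,-.003),.1)]:
    for n in C:
        p=sel(C[n],c,.10,-.01,.026);p=p[(p[:,1]>.255)if nm=="A" else (p[:,1]<.24)&(p[:,1]>-.07)]
        print(nm,n,len(p),*fit(p,htray,[(c[0]-.03,c[0]+.03),(c[1]-.02,c[1]+.02),(a-.3,a+.3)]))
for nm,c,r,t,b in[("Y",(.586,-.187),.014,.052,0),("K",(.4587,-.352),.014,.048,0),("gb",(.461,-.153),.010,.011,0),("G",(.630,-.001),.014,.07,.022),("kb",(.5535,-.006),.010,.019,.012),("yb",(.492,.323),.010,.019,.012)]:
    for n in C:
        p=sel(C[n],c,.022,-.01,.09)
        print(nm,n,*fit(p,disc(r,t,b),[(c[0]-.01,c[0]+.01),(c[1]-.01,c[1]+.01)]))
E
python3 m.py
```

```text
A top 2283 [ 0.5322  0.3157 -0.252 ] 2.1
A scene 3487 [ 0.5346  0.318  -0.2392] 2.44
B top 2233 [0.5831 0.1803 0.0701] 2.0
B scene 2722 [0.5867 0.1816 0.0691] 1.81
C top 2340 [ 0.6004 -0.0049  0.137 ] 1.99
C scene 2059 [ 0.6016 -0.0039  0.1022] 2.02
Y top [ 0.5871 -0.1897] 2.74
Y scene [ 0.59   -0.1871] 4.03
K top [ 0.4595 -0.3544] 3.0
K scene [ 0.4592 -0.3531] 4.02
gb top [ 0.4613 -0.1549] 1.88
gb scene [ 0.461 -0.151] 1.9
G top [ 0.6328 -0.0017] 3.22
G scene [ 6.352e-01 -6.000e-04] 4.31
kb top [ 0.5634 -0.01  ] 2.59
kb scene [ 0.5633 -0.0072] 2.59
yb top [0.4979 0.3247] 2.67
yb scene [0.5017 0.3255] 2.64
```

>>> {"api": "arm_command", "payload": {"targets": [{"x": 0.74, "y": 1.0, "rz": -0.053, "claw": 130}, {"x": 0.74, "y": 1.0, "rz": -0.053, "claw": 130}, {"x": 0.74, "y": 1.0, "rz": -0.053, "claw": 130}, {"x": 0.74, "y": 1.0, "rz": -0.053, "claw": 130}, {"x": 0.74, "y": 1.0, "rz": -0.053, "claw": 130}, {"x": 0.74, "y": 1.0, "rz": -0.053, "claw": 130}, {"x": 0.74, "y": 1.0, "rz": -0.053, "claw": 130}, {"x": 0.74, "y": 1.0, "rz": -0.053, "claw": 130}, {"x": 0.74, "y": 1.0, "rz": -0.053, "claw": 130}, {"x": 0.74, "y": 1.0, "rz": -0.053, "claw": 130}], "squeeze": 10}}

```text
schema error: expected keys x, y, z, rx, ry, rz, claw
```

```bash
cat > g.py <<'E'
import sys
from h import *
# usage: g.py x y z [yaw of closing axis rel. world y]: prints shift units from the measured pose
s=robot.read_state();p=np.array(s["tool_pos"]);r=R.from_matrix(Rm(s["orientation"]))
ty=r.as_matrix()[:,1];yaw=np.arctan2(-ty[0],ty[1]);yaw=(yaw+np.pi/2)%np.pi-np.pi/2
print("t",round(s["t"],2),"p",p.round(4),"yaw",round(yaw,3),"tz",r.as_matrix()[:,2].round(3),"open",round(s["opening"],4),"q",np.round(s["q"],2))
if len(sys.argv)>3: print("units",((np.array(list(map(float,sys.argv[1:4])))-p)/.5).round(4),end=" ")
if len(sys.argv)>4: print("rz",round((float(sys.argv[4])-yaw)/2,4))
E
python3 g.py .564 -.009 .12 .12
python3 - <<'E'
from h import *
P=cloud("top",np.load("top0.npz")["d"])
m=(P[...,2]>.07)&(P[...,0]>.3)&(abs(P[...,1])<.5)&(P[...,2]<.6)
q=P[m]
for y in np.arange(-.5,.5,.05):
    k=q[(q[:,1]>=y)&(q[:,1]<y+.05)]
    for a,b in((.3,.55),(.55,1.)):
        kk=k[(k[:,0]>a)&(k[:,0]<b)]
        if len(kk)>4: print(round(y,2),a,np.percentile(kk[:,0],[3,97]).round(3),kk[:,2].max().round(3))
E
```

```text
t 0.1 p [ 0.1343 -0.5843  0.2317] yaw 0.226 tz [-0.     0.002 -1.   ] open 0.0929 q [-1.43  0.13  1.49  0.    1.52 -0.09]
units [ 0.8594  1.1506 -0.2234] rz -0.0529
-0.5 0.55 [0.81  0.983] 0.363
-0.45 0.55 [0.81  0.984] 0.365
-0.4 0.55 [0.811 0.98 ] 0.365
-0.35 0.55 [0.807 0.982] 0.365
-0.3 0.55 [0.811 0.984] 0.393
-0.25 0.55 [0.809 0.983] 0.458
-0.2 0.55 [0.812 0.966] 0.451
-0.15 0.55 [0.809 0.983] 0.459
-0.1 0.55 [0.773 0.997] 0.338
-0.05 0.55 [0.756 0.998] 0.322
-0.0 0.55 [0.745 0.938] 0.185
0.05 0.55 [0.751 0.944] 0.157
0.1 0.55 [0.76  0.944] 0.152
0.15 0.55 [0.762 0.946] 0.155
0.2 0.55 [0.776 0.934] 0.156
0.25 0.55 [0.717 0.936] 0.162
0.3 0.55 [0.709 0.956] 0.208
0.35 0.3 [0.336 0.369] 0.164
0.35 0.55 [0.753 0.969] 0.227
0.4 0.3 [0.323 0.383] 0.213
0.4 0.55 [0.835 0.979] 0.228
0.45 0.55 [0.846 0.989] 0.233
```

>>> {"api": "arm_command", "payload": {"targets": [{"x": 0.74, "y": 1.0, "z": 0, "rx": 0, "ry": 0, "rz": -0.053, "claw": 130}, {"x": 0.74, "y": 1.0, "z": 0, "rx": 0, "ry": 0, "rz": -0.053, "claw": 130}, {"x": 0.74, "y": 1.0, "z": 0, "rx": 0, "ry": 0, "rz": -0.053, "claw": 130}, {"x": 0.74, "y": 1.0, "z": 0, "rx": 0, "ry": 0, "rz": -0.053, "claw": 130}, {"x": 0.74, "y": 1.0, "z": 0, "rx": 0, "ry": 0, "rz": -0.053, "claw": 130}, {"x": 0.74, "y": 1.0, "z": 0, "rx": 0, "ry": 0, "rz": -0.053, "claw": 130}, {"x": 0.74, "y": 1.0, "z": 0, "rx": 0, "ry": 0, "rz": -0.053, "claw": 130}, {"x": 0.74, "y": 1.0, "z": 0, "rx": 0, "ry": 0, "rz": -0.053, "claw": 130}, {"x": 0.74, "y": 1.0, "z": 0, "rx": 0, "ry": 0, "rz": -0.053, "claw": 130}, {"x": 0.74, "y": 1.0, "z": 0, "rx": 0, "ry": 0, "rz": -0.053, "claw": 130}], "squeeze": 10}}

```text
t: 0.93
tool_pos: [0.3828, -0.2479, 0.2325]
orientation: [-3.136, -0.188, 0.0]
force: [0.6, -0.5, 0.1]
opening: 0.0457
gripper_force: 0.0
```

```bash
python3 g.py .564 -.009 .12 .12
```

```text
t 0.93 p [ 0.3828 -0.2479  0.2325] yaw 0.12 tz [-0.  0. -1.] open 0.0457 q [-0.69 -0.27  1.87  0.    1.54  0.76]
units [ 0.3624  0.4777 -0.2249] rz 0.0002
```

>>> {"api": "arm_command", "payload": {"targets": [{"x": 0.362, "y": 0.478, "z": -0.225, "rx": 0, "ry": 0, "rz": 0, "claw": 130}, {"x": 0.362, "y": 0.478, "z": -0.225, "rx": 0, "ry": 0, "rz": 0, "claw": 130}, {"x": 0.362, "y": 0.478, "z": -0.225, "rx": 0, "ry": 0, "rz": 0, "claw": 130}, {"x": 0.362, "y": 0.478, "z": -0.225, "rx": 0, "ry": 0, "rz": 0, "claw": 130}, {"x": 0.362, "y": 0.478, "z": -0.225, "rx": 0, "ry": 0, "rz": 0, "claw": 130}, {"x": 0.362, "y": 0.478, "z": -0.225, "rx": 0, "ry": 0, "rz": 0, "claw": 130}, {"x": 0.362, "y": 0.478, "z": -0.225, "rx": 0, "ry": 0, "rz": 0, "claw": 130}, {"x": 0.362, "y": 0.478, "z": -0.225, "rx": 0, "ry": 0, "rz": 0, "claw": 130}, {"x": 0.362, "y": 0.478, "z": -0.225, "rx": 0, "ry": 0, "rz": 0, "claw": 130}, {"x": 0.362, "y": 0.478, "z": -0.225, "rx": 0, "ry": 0, "rz": 0, "claw": 130}]}}

```text
t: 1.77
tool_pos: [0.5625, -0.0095, 0.1185]
orientation: [-3.135, -0.192, 0.005]
force: [0.1, -0.6, 0.2]
opening: 0.0456
gripper_force: 0.0
```

```bash
python3 g.py .564 -.009 .0275 .12
python3 - <<'E'
from h import *
a,_=grab("top");b,_=grab("scene")
a=cv2.resize(a[150:230,270:370],None,fx=4,fy=4,interpolation=3);b=cv2.resize(b[160:260,240:360],None,fx=3.2,fy=3.2,interpolation=3)
cv2.imwrite("pics/c2.png",np.hstack([a,b])[...,::-1])
E
```

```text
t 1.77 p [ 0.5625 -0.0095  0.1185] yaw 0.123 tz [-0.003  0.    -1.   ] open 0.0456 q [-0.11  0.12  1.72 -0.    1.31  1.34]
units [ 0.003   0.001  -0.1819] rz -0.0013
```

View pics/c2.png

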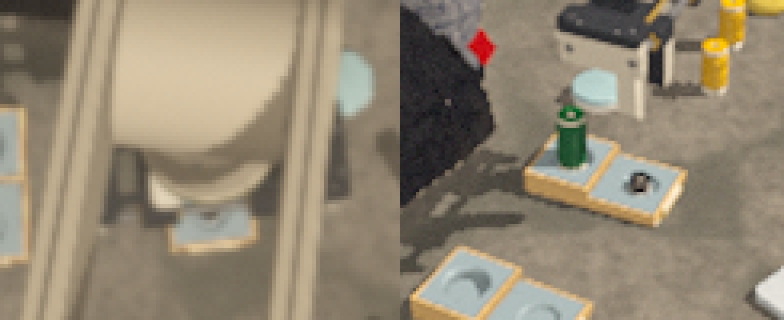

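>>> {"api": "arm_command", "payload": {"targets": [{"x": 0.003, "y": 0.001, "z": -0.12, "rx": 0, "ry": 0, "rz": -0.001, "claw": 130}, {"x": 0.003, "y": 0.001, "z": -0.16, "rx": 0, "ry": 0, "rz": -0.001, "claw": 130}, {"x": 0.003, "y": 0.001, "z": -0.181, "rx": 0, "ry": 0, "rz": -0.001, "claw": 130}, {"x": 0.003, "y": 0.001, "z": -0.181, "rx": 0, "ry": 0, "rz": -0.001, "claw": 130}, {"x": 0.003, "y": 0.001, "z": -0.181, "rx": 0, "ry": 0, "rz": -0.001, "claw": 255}, {"x": 0.003, "y": 0.001, "z": -0.181, "rx": 0, "ry": 0, "rz": -0.001, "claw": 255}, {"x": 0.003, "y": 0.001, "z": -0.181, "rx": 0, "ry": 0, "rz": -0.001, "claw": 255}, {"x": 0.003, "y": 0.001, "z": -0.181, "rx": 0, "ry": 0, "rz": -0.001, "claw": 255}, {"x": 0.003, "y": 0.001, "z": -0.181, "rx": 0, "ry": 0, "rz": -0.001, "claw": 255}]}}

```text
t: 2.62
tool_pos: [0.5651, -0.0106, 0.0304]
orientation: [3.136, 0.185, 0.002]
force: [-0.1, -1.1, 2.8]
opening: 0.0187
gripper_force: 10.0
```

```bash
python3 g.py .549 .1785 .10 .07
```

```text
t 2.62 p [ 0.5651 -0.0106  0.0304] yaw 0.118 tz [ 0.001 -0.    -1.   ] open 0.0187 q [-0.11  0.23  1.77 -0.    1.15  1.34]
units [-0.0323  0.3783  0.1391] rz -0.0238
```

>>> {"api": "arm_command", "payload": {"targets": [{"x": 0, "y": 0, "z": 0.07, "rx": 0, "ry": 0, "rz": 0, "claw": 255}, {"x": 0, "y": 0, "z": 0.14, "rx": 0, "ry": 0, "rz": 0, "claw": 255}, {"x": -0.032, "y": 0.378, "z": 0.14, "rx": 0, "ry": 0, "rz": -0.024, "claw": 255}, {"x": -0.032, "y": 0.378, "z": 0.14, "rx": 0, "ry": 0, "rz": -0.024, "claw": 255}, {"x": -0.032, "y": 0.378, "z": 0.14, "rx": 0, "ry": 0, "rz": -0.024, "claw": 255}, {"x": -0.032, "y": 0.378, "z": 0.14, "rx": 0, "ry": 0, "rz": -0.024, "claw": 255}, {"x": -0.032, "y": 0.378, "z": 0.14, "rx": 0, "ry": 0, "rz": -0.024, "claw": 255}, {"x": -0.032, "y": 0.378, "z": 0.14, "rx": 0, "ry": 0, "rz": -0.024, "claw": 255}, {"x": -0.032, "y": 0.378, "z": 0.14, "rx": 0, "ry": 0, "rz": -0.024, "claw": 255}]}}

```text
t: 3.37
tool_pos: [0.5484, 0.1799, 0.0997]
orientation: [3.139, 0.114, 0.0]
force: [0.0, 0.4, -0.3]
opening: 0.019
gripper_force: 10.0
```

```bash
python3 g.py .549 .1785 .031 .07;python3 - <<'E'
from h import *
b,_=grab("scene")
cv2.imwrite("pics/s3.png",cv2.resize(b[160:310,220:380],None,fx=3.2,fy=3.2,interpolation=3)[...,::-1])
E
```

```text
t 3.37 p [0.5484 0.1799 0.0997] yaw 0.073 tz [ 0. -0. -1.] open 0.019 q [ 0.23  0.17  1.69 -0.    1.28  1.73]
units [ 0.0013 -0.0027 -0.1375] rz -0.0014
```

View pics/s3.png

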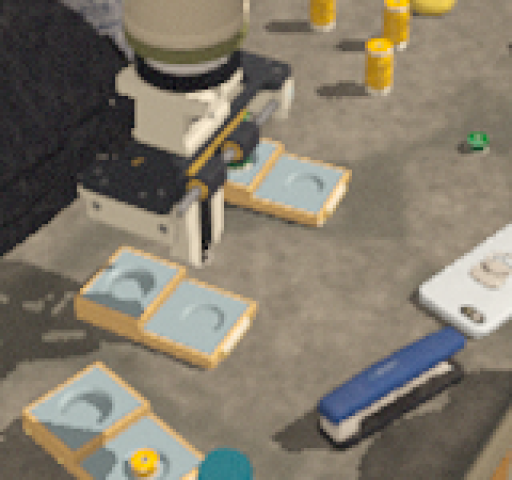

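Pocket C is now empty at (308,185) in the crop, and the fingers hold the black bobbin above block B.

>>> {"api": "arm_command", "payload": {"targets": [{"x": 0.001, "y": -0.003, "z": -0.07, "rx": 0, "ry": 0, "rz": -0.001, "claw": 255}, {"x": 0.001, "y": -0.003, "z": -0.115, "rx": 0, "ry": 0, "rz": -0.001, "claw": 255}, {"x": 0.001, "y": -0.003, "z": -0.13, "rx": 0, "ry": 0, "rz": -0.001, "claw": 255}, {"x": 0.001, "y": -0.003, "z": -0.137, "rx": 0, "ry": 0, "rz": -0.001, "claw": 255}, {"x": 0.001, "y": -0.003, "z": -0.137, "rx": 0, "ry": 0, "rz": -0.001, "claw": 255}, {"x": 0.001, "y": -0.003, "z": -0.137, "rx": 0, "ry": 0, "rz": -0.001, "claw": 140}, {"x": 0.001, "y": -0.003, "z": -0.137, "rx": 0, "ry": 0, "rz": -0.001, "claw": 140}, {"x": 0.001, "y": -0.003, "z": -0.137, "rx": 0, "ry": 0, "rz": -0.001, "claw": 140}, {"x": 0.001, "y": -0.003, "z": -0.07, "rx": 0, "ry": 0, "rz": -0.001, "claw": 140}, {"x": 0.001, "y": -0.003, "z": 0.03, "rx": 0, "ry": 0, "rz": -0.001, "claw": 140}]}}

```text
t: 4.25
tool_pos: [0.546, 0.1765, 0.1036]
orientation: [3.138, 0.107, -0.012]
force: [1.6, 1.5, -0.4]
opening: 0.0416
gripper_force: 0.0
```

```bash
python3 g.py .461 -.153 .10 0;python3 - <<'E'
from h import *
b,_=grab("scene")
cv2.imwrite("pics/s4.png",cv2.resize(b[160:310,220:380],None,fx=3.2,fy=3.2,interpolation=3)[...,::-1])
E
```

```text
t 4.25 p [0.546  0.1765 0.1036] yaw 0.068 tz [-0.008 -0.002 -1.   ] open 0.0416 q [0.22 0.17 1.69 0.   1.29 1.73]
units [-0.1701 -0.659  -0.0072] rz -0.034
```

View pics/s4.png

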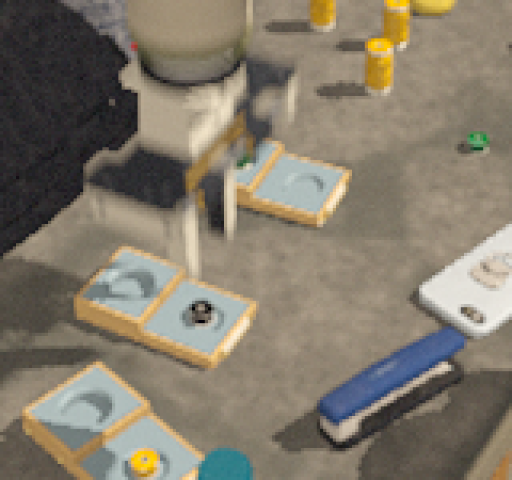

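>>> {"api": "arm_command", "payload": {"targets": [{"x": -0.176, "y": -0.663, "z": -0.03, "rx": 0, "ry": 0, "rz": -0.035, "claw": 130}, {"x": -0.176, "y": -0.663, "z": -0.03, "rx": 0, "ry": 0, "rz": -0.035, "claw": 130}, {"x": -0.176, "y": -0.663, "z": -0.03, "rx": 0, "ry": 0, "rz": -0.035, "claw": 130}, {"x": -0.176, "y": -0.663, "z": -0.03, "rx": 0, "ry": 0, "rz": -0.035, "claw": 130}, {"x": -0.176, "y": -0.663, "z": -0.03, "rx": 0, "ry": 0, "rz": -0.035, "claw": 130}, {"x": -0.176, "y": -0.663, "z": -0.03, "rx": 0, "ry": 0, "rz": -0.035, "claw": 130}, {"x": -0.176, "y": -0.663, "z": -0.03, "rx": 0, "ry": 0, "rz": -0.035, "claw": 130}, {"x": -0.176, "y": -0.663, "z": -0.03, "rx": 0, "ry": 0, "rz": -0.035, "claw": 130}, {"x": -0.176, "y": -0.663, "z": -0.03, "rx": 0, "ry": 0, "rz": -0.035, "claw": 130}, {"x": -0.176, "y": -0.663, "z": -0.03, "rx": 0, "ry": 0, "rz": -0.035, "claw": 130}]}}

```text
t: 5.13
tool_pos: [0.461, -0.1572, 0.0922]
orientation: [3.14, -0.01, 0.003]
force: [1.0, 0.1, 0.2]
opening: 0.0454
gripper_force: 0.0
```

```bash
python3 g.py .461 -.153 .0215 0;python3 - <<'E'
from h import *
b,_=grab("scene")
cv2.imwrite("pics/s5.png",cv2.resize(b[130:260,280:440],None,fx=3.2,fy=3.2,interpolation=3)[...,::-1])
E
```

```text
t 5.13 p [ 0.461  -0.1572  0.0922] yaw -0.006 tz [ 0.002 -0.001 -1.   ] open 0.0454 q [-0.43 -0.06  1.95 -0.    1.25  1.14]
units [-1.000e-04  8.500e-03 -1.414e-01] rz 0.0032
```

View pics/s5.png

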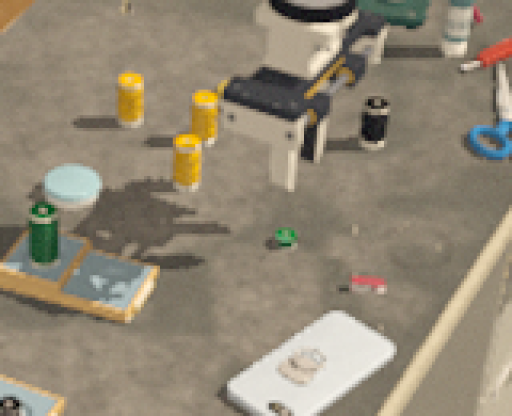

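>>> {"api": "arm_command", "payload": {"targets": [{"x": 0, "y": 0.008, "z": -0.06, "rx": 0, "ry": 0, "rz": 0.003, "claw": 130}, {"x": 0, "y": 0.008, "z": -0.11, "rx": 0, "ry": 0, "rz": 0.003, "claw": 130}, {"x": 0, "y": 0.008, "z": -0.143, "rx": 0, "ry": 0, "rz": 0.003, "claw": 130}, {"x": 0, "y": 0.008, "z": -0.143, "rx": 0, "ry": 0, "rz": 0.003, "claw": 130}, {"x": 0, "y": 0.008, "z": -0.143, "rx": 0, "ry": 0, "rz": 0.003, "claw": 255}, {"x": 0, "y": 0.008, "z": -0.143, "rx": 0, "ry": 0, "rz": 0.003, "claw": 255}, {"x": 0, "y": 0.008, "z": -0.143, "rx": 0, "ry": 0, "rz": 0.003, "claw": 255}, {"x": 0, "y": 0.008, "z": -0.143, "rx": 0, "ry": 0, "rz": 0.003, "claw": 255}, {"x": 0, "y": 0.008, "z": -0.143, "rx": 0, "ry": 0, "rz": 0.003, "claw": 255}]}}

```text
t: 5.93
tool_pos: [0.4624, -0.1506, 0.0212]
orientation: [3.141, 0.006, 0.004]
force: [0.5, 1.6, 4.0]
opening: 0.0192
gripper_force: 10.0
```

```bash
python3 g.py .565 -.009 .10 .12
```

```text
t 5.93 p [ 0.4624 -0.1506  0.0212] yaw 0.004 tz [ 0.002 -0.001 -1.   ] open 0.0192 q [-0.42  0.04  1.99  0.    1.11  1.15]
units [0.2053 0.2832 0.1577] rz 0.058
```

>>> {"api": "arm_command", "payload": {"targets": [{"x": 0, "y": 0, "z": 0.07, "rx": 0, "ry": 0, "rz": 0, "claw": 255}, {"x": 0, "y": 0, "z": 0.14, "rx": 0, "ry": 0, "rz": 0, "claw": 255}, {"x": 0.205, "y": 0.283, "z": 0.14, "rx": 0, "ry": 0, "rz": 0.058, "claw": 255}, {"x": 0.205, "y": 0.283, "z": 0.14, "rx": 0, "ry": 0, "rz": 0.058, "claw": 255}, {"x": 0.205, "y": 0.283, "z": 0.14, "rx": 0, "ry": 0, "rz": 0.058, "claw": 255}, {"x": 0.205, "y": 0.283, "z": 0.14, "rx": 0, "ry": 0, "rz": 0.058, "claw": 255}, {"x": 0.205, "y": 0.283, "z": 0.14, "rx": 0, "ry": 0, "rz": 0.058, "claw": 255}, {"x": 0.205, "y": 0.283, "z": 0.14, "rx": 0, "ry": 0, "rz": 0.058, "claw": 255}, {"x": 0.205, "y": 0.283, "z": 0.14, "rx": 0, "ry": 0, "rz": 0.058, "claw": 255}, {"x": 0.205, "y": 0.283, "z": 0.14, "rx": 0, "ry": 0, "rz": 0.058, "claw": 255}]}}

```text
t: 6.77
tool_pos: [0.563, -0.0099, 0.0897]
orientation: [3.136, 0.187, -0.001]
force: [0.5, -0.3, -1.5]
opening: 0.0191
gripper_force: 10.0
```

```bash
python3 g.py .565 -.009 .0295 .12
```

```text
t 6.77 p [ 0.563  -0.0099  0.0897] yaw 0.119 tz [-0.001 -0.    -1.   ] open 0.0191 q [-0.11  0.15  1.74 -0.    1.26  1.34]
units [ 0.004   0.0017 -0.1204] rz 0.0004
```

>>> {"api": "arm_command", "payload": {"targets": [{"x": 0.004, "y": 0.002, "z": -0.06, "rx": 0, "ry": 0, "rz": 0, "claw": 255}, {"x": 0.004, "y": 0.002, "z": -0.1, "rx": 0, "ry": 0, "rz": 0, "claw": 255}, {"x": 0.004, "y": 0.002, "z": -0.113, "rx": 0, "ry": 0, "rz": 0, "claw": 255}, {"x": 0.004, "y": 0.002, "z": -0.12, "rx": 0, "ry": 0, "rz": 0, "claw": 255}, {"x": 0.004, "y": 0.002, "z": -0.12, "rx": 0, "ry": 0, "rz": 0, "claw": 255}, {"x": 0.004, "y": 0.002, "z": -0.12, "rx": 0, "ry": 0, "rz": 0, "claw": 140}, {"x": 0.004, "y": 0.002, "z": -0.12, "rx": 0, "ry": 0, "rz": 0, "claw": 140}, {"x": 0.004, "y": 0.002, "z": -0.12, "rx": 0, "ry": 0, "rz": 0, "claw": 140}, {"x": 0.004, "y": 0.002, "z": -0.06, "rx": 0, "ry": 0, "rz": 0, "claw": 140}, {"x": 0.004, "y": 0.002, "z": 0.06, "rx": 0, "ry": 0, "rz": 0, "claw": 140}]}}

```text
t: 7.6
tool_pos: [0.562, -0.0075, 0.0981]
orientation: [-3.135, -0.188, 0.013]
force: [0.9, 0.1, 0.1]
opening: 0.0417
gripper_force: 0.0
```

```bash
python3 g.py .5865 -.188 .12 0
```

```text
t 7.6 p [ 0.562  -0.0075  0.0981] yaw 0.12 tz [-0.009  0.001 -1.   ] open 0.0417 q [-0.1   0.14  1.73 -0.    1.28  1.35]
units [ 0.0489 -0.3609  0.0439] rz -0.0599
```

>>> {"api": "arm_command", "payload": {"targets": [{"x": 0.0, "y": 0.0, "z": 0, "rx": 0, "ry": 0, "rz": 0, "claw": 130}, {"x": 0.043, "y": -0.358, "z": 0, "rx": 0, "ry": 0, "rz": -0.06, "claw": 130}, {"x": 0.043, "y": -0.358, "z": 0, "rx": 0, "ry": 0, "rz": -0.06, "claw": 130}, {"x": 0.043, "y": -0.358, "z": 0, "rx": 0, "ry": 0, "rz": -0.06, "claw": 130}, {"x": 0.043, "y": -0.358, "z": 0, "rx": 0, "ry": 0, "rz": -0.06, "claw": 130}, {"x": 0.043, "y": -0.358, "z": 0, "rx": 0, "ry": 0, "rz": -0.06, "claw": 130}, {"x": 0.043, "y": -0.358, "z": 0, "rx": 0, "ry": 0, "rz": -0.06, "claw": 130}, {"x": 0.043, "y": -0.358, "z": 0, "rx": 0, "ry": 0, "rz": -0.06, "claw": 130}, {"x": 0.043, "y": -0.358, "z": 0, "rx": 0, "ry": 0, "rz": -0.06, "claw": 130}]}}

```text
t: 8.35
tool_pos: [0.5872, -0.1858, 0.1015]
orientation: [-3.141, -0.0, 0.0]
force: [1.1, 0.0, -1.0]
opening: 0.0457
gripper_force: 0.0
```

```bash
python3 g.py .5865 -.188 .030 0;python3 - <<'E'
from h import *
b,_=grab("scene")
cv2.imwrite("pics/s6.png",cv2.resize(b[130:290,250:420],None,fx=3.2,fy=3.2,interpolation=3)[...,::-1])
E
```

```text
t 8.35 p [ 0.5872 -0.1858  0.1015] yaw 0.0 tz [-0.     0.001 -1.   ] open 0.0457 q [-0.39  0.27  1.58  0.    1.3   1.18]
units [-0.0014 -0.0044 -0.143 ] rz -0.0
```

View pics/s6.png

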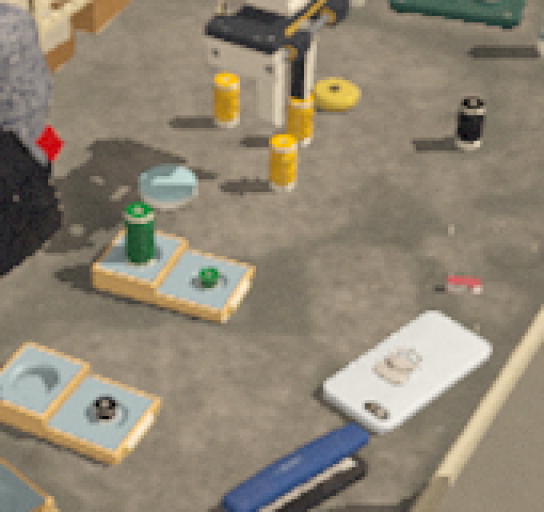

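The green bobbin is in its pocket at (208,276) and the black one is in block B at (107,408). The gripper hovers over the chosen spool at (284,160).

>>> {"api": "arm_command", "payload": {"targets": [{"x": -0.001, "y": -0.004, "z": -0.05, "rx": 0, "ry": 0, "rz": 0, "claw": 130}, {"x": -0.001, "y": -0.004, "z": -0.11, "rx": 0, "ry": 0, "rz": 0, "claw": 130}, {"x": -0.001, "y": -0.004, "z": -0.143, "rx": 0, "ry": 0, "rz": 0, "claw": 130}, {"x": -0.001, "y": -0.004, "z": -0.143, "rx": 0, "ry": 0, "rz": 0, "claw": 130}, {"x": -0.001, "y": -0.004, "z": -0.143, "rx": 0, "ry": 0, "rz": 0, "claw": 255}, {"x": -0.001, "y": -0.004, "z": -0.143, "rx": 0, "ry": 0, "rz": 0, "claw": 255}, {"x": -0.001, "y": -0.004, "z": -0.143, "rx": 0, "ry": 0, "rz": 0, "claw": 255}, {"x": -0.001, "y": -0.004, "z": -0.143, "rx": 0, "ry": 0, "rz": 0, "claw": 255}, {"x": -0.001, "y": -0.004, "z": -0.143, "rx": 0, "ry": 0, "rz": 0, "claw": 255}]}}

```text
t: 9.15
tool_pos: [0.5882, -0.1891, 0.032]
orientation: [3.141, -0.0, 0.005]
force: [-0.3, 1.3, 5.3]
opening: 0.0241
gripper_force: 10.0
```

```bash
python3 g.py .5635 .3095 .18 -.24
```

```text
t 9.15 p [ 0.5882 -0.1891  0.032 ] yaw -0.0 tz [ 0.003 -0.001 -1.   ] open 0.0241 q [-0.39  0.35  1.61  0.    1.17  1.18]
units [-0.0493  0.9973  0.2959] rz -0.1199
```

>>> {"api": "arm_command", "payload": {"targets": [{"x": 0, "y": 0, "z": 0.06, "rx": 0, "ry": 0, "rz": 0, "claw": 255}, {"x": 0, "y": 0, "z": 0.14, "rx": 0, "ry": 0, "rz": 0, "claw": 255}, {"x": 0, "y": 0, "z": 0.22, "rx": 0, "ry": 0, "rz": 0, "claw": 255}, {"x": -0.049, "y": 0.99, "z": 0.25, "rx": 0, "ry": 0, "rz": -0.12, "claw": 255}, {"x": -0.049, "y": 0.99, "z": 0.25, "rx": 0, "ry": 0, "rz": -0.12, "claw": 255}, {"x": -0.049, "y": 0.99, "z": 0.25, "rx": 0, "ry": 0, "rz": -0.12, "claw": 255}, {"x": -0.049, "y": 0.99, "z": 0.25, "rx": 0, "ry": 0, "rz": -0.12, "claw": 255}, {"x": -0.049, "y": 0.99, "z": 0.25, "rx": 0, "ry": 0, "rz": -0.12, "claw": 255}, {"x": -0.049, "y": 0.99, "z": 0.25, "rx": 0, "ry": 0, "rz": -0.12, "claw": 255}, {"x": -0.049, "y": 0.99, "z": 0.25, "rx": 0, "ry": 0, "rz": -0.12, "claw": 255}]}}

```text
t: 9.98
tool_pos: [0.5722, 0.103, 0.1497]
orientation: [-3.119, 0.377, -0.002]
force: [1.1, -0.5, -1.0]
opening: 0.0243
gripper_force: 10.0
```

```bash
python3 g.py .5635 .3095 .12 -.24
```

```text
t 9.98 p [0.5722 0.103  0.1497] yaw -0.241 tz [ 0.001  0.    -1.   ] open 0.0243 q [ 0.09  0.13  1.64 -0.    1.37  1.9 ]
units [-0.0173  0.4129 -0.0593] rz 0.0003
```

>>> {"api": "arm_command", "payload": {"targets": [{"x": -0.017, "y": 0.413, "z": -0.059, "rx": 0, "ry": 0, "rz": 0, "claw": 255}, {"x": -0.017, "y": 0.413, "z": -0.059, "rx": 0, "ry": 0, "rz": 0, "claw": 255}, {"x": -0.017, "y": 0.413, "z": -0.059, "rx": 0, "ry": 0, "rz": 0, "claw": 255}, {"x": -0.017, "y": 0.413, "z": -0.059, "rx": 0, "ry": 0, "rz": 0, "claw": 255}, {"x": -0.017, "y": 0.413, "z": -0.059, "rx": 0, "ry": 0, "rz": 0, "claw": 255}, {"x": -0.017, "y": 0.413, "z": -0.059, "rx": 0, "ry": 0, "rz": 0, "claw": 255}, {"x": -0.017, "y": 0.413, "z": -0.059, "rx": 0, "ry": 0, "rz": 0, "claw": 255}, {"x": -0.017, "y": 0.413, "z": -0.059, "rx": 0, "ry": 0, "rz": 0, "claw": 255}]}}

```text
t: 10.65
tool_pos: [0.5639, 0.3077, 0.1194]
orientation: [3.119, -0.375, 0.0]
force: [-0.2, -0.6, 0.1]
opening: 0.0241
gripper_force: 10.0
```

```bash
python3 - <<'E'
from h import *
b,d=grab("scene")
cv2.imwrite("pics/s7.png",cv2.resize(b[160:330,200:370],None,fx=3.2,fy=3.2,interpolation=3)[...,::-1])
E
python3 g.py .5635 .3095 .042 -.24
```

```text
t 10.7 p [0.5642 0.3069 0.1196] yaw -0.241 tz [ 0. -0. -1.] open 0.0242 q [ 0.42  0.32  1.48 -0.    1.34  2.23]
units [-0.0014  0.0051 -0.1552] rz 0.0003
```

View pics/s7.png

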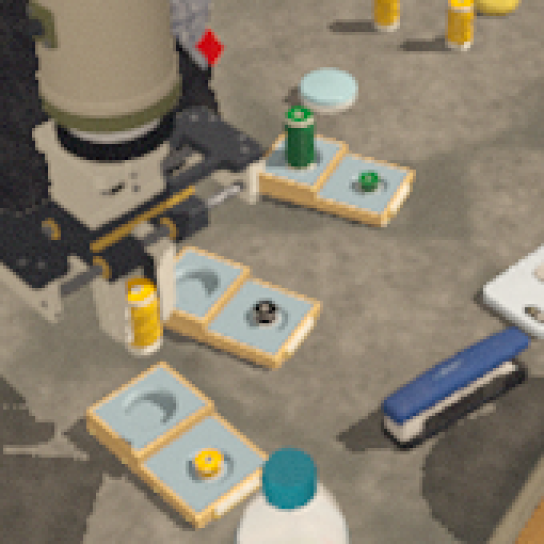

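Run:
```python
from h import *
from scipy.optimize import least_squares
def spool(C,c,z0,z1,im=None):
    p=sel(C,c,.03,z0,z1)
    return p
for n in("scene","top"):
    im,d=grab(n);P=cloud(n,d);hsv=cv2.cvtColor(im,cv2.COLOR_RGB2HSV)
    m=(hsv[...,0]>18)&(hsv[...,0]<34)&(hsv[...,1]>130)&(hsv[...,2]>80)
    for c,z0,z1,nm in(((.564,.307),.09,.125,"held"),((.610,-.264),.01,.04,"Y2 ref")):
        q=P[m&(np.hypot(P[...,0]-c[0],P[...,1]-c[1])<.03)&(P[...,2]>z0)&(P[...,2]<z1)]
        if len(q)<8: print(n,nm,len(q));continue
        f=least_squares(lambda x:np.hypot(q[:,0]-x[0],q[:,1]-x[1])-.012,[c[0],c[1]],loss="soft_l1",f_scale=.001)
        print(n,nm,len(q),f.x.round(4),round(f.cost**.5*1000,2))
    h=P[(np.hypot(P[...,0]-.6174,P[...,1]-.183)<.03)]
im,d=grab("scene");P=cloud("scene",d)
for nm,c,a in[("A",(.535,.315),-.25),("B",(.585,.181),.07)]:
    p=sel(P,c,.1,-.01,.026);p=p[(p[:,1]>.255)if nm=="A" else (p[:,1]<.24)]
    print(nm,*fit(p,htray,[(c[0]-.015,c[0]+.015),(c[1]-.015,c[1]+.015),(a-.15,a+.15)]))
```

```text
scene held 81 [0.5638 0.3083] 6.73
scene Y2 ref 59 [ 0.6102 -0.2633] 8.08
top held 0
top Y2 ref 2
A [ 0.5361  0.3175 -0.2423] 2.44
B [0.5869 0.1822 0.065 ] 1.86
```

>>> {"api": "arm_command", "payload": {"targets": [{"x": 0.002, "y": 0.005, "z": -0.06, "rx": 0, "ry": 0, "rz": 0, "claw": 255}, {"x": 0.002, "y": 0.005, "z": -0.11, "rx": 0, "ry": 0, "rz": 0, "claw": 255}, {"x": 0.002, "y": 0.005, "z": -0.125, "rx": 0, "ry": 0, "rz": 0, "claw": 255}, {"x": 0.002, "y": 0.005, "z": -0.135, "rx": 0, "ry": 0, "rz": 0, "claw": 255}, {"x": 0.002, "y": 0.005, "z": -0.145, "rx": 0, "ry": 0, "rz": 0, "claw": 255}, {"x": 0.002, "y": 0.005, "z": -0.154, "rx": 0, "ry": 0, "rz": 0, "claw": 255}, {"x": 0.002, "y": 0.005, "z": -0.154, "rx": 0, "ry": 0, "rz": 0, "claw": 255}]}}

```text
t: 11.43
tool_pos: [0.5653, 0.3102, 0.0427]
orientation: [-3.119, 0.377, -0.001]
force: [-0.3, 0.0, 0.3]
opening: 0.024
gripper_force: 10.0
```

```bash
python3 - <<'E'
from h import *
b,d=grab("scene")
cv2.imwrite("pics/s8.png",cv2.resize(b[210:330,200:320],None,fx=4,fy=4,interpolation=3)[...,::-1])
E
python3 g.py
```

```text
t 11.48 p [0.5654 0.3103 0.043 ] yaw -0.24 tz [ 0.001  0.    -1.   ] open 0.0241 q [ 0.42  0.4   1.52 -0.    1.21  2.23]
```

View pics/s8.png

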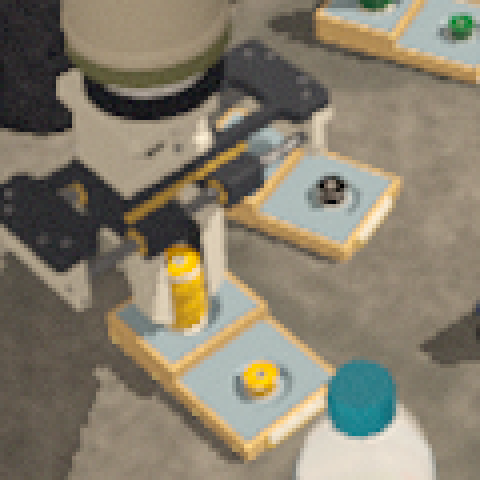

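The yellow spool is in the pocket of block A at (188,315), upright and without force, so I release it and withdraw.

>>> {"api": "arm_command", "payload": {"targets": [{"x": 0, "y": 0, "z": -0.002, "rx": 0, "ry": 0, "rz": 0, "claw": 255}, {"x": 0, "y": 0, "z": -0.002, "rx": 0, "ry": 0, "rz": 0, "claw": 130}, {"x": 0, "y": 0, "z": -0.002, "rx": 0, "ry": 0, "rz": 0, "claw": 130}, {"x": 0, "y": 0, "z": -0.002, "rx": 0, "ry": 0, "rz": 0, "claw": 130}, {"x": 0, "y": 0, "z": -0.002, "rx": 0, "ry": 0, "rz": 0, "claw": 130}, {"x": 0, "y": 0, "z": 0.06, "rx": 0, "ry": 0, "rz": 0, "claw": 130}, {"x": 0, "y": 0, "z": 0.14, "rx": 0, "ry": 0, "rz": 0, "claw": 130}, {"x": 0, "y": 0, "z": 0.2, "rx": 0, "ry": 0, "rz": 0, "claw": 130}, {"x": 0, "y": 0, "z": 0.2, "rx": 0, "ry": 0, "rz": 0, "claw": 130}]}}

```text
t: 12.23
tool_pos: [0.569, 0.3122, 0.1514]
orientation: [-3.112, 0.375, -0.017]
force: [1.6, 1.5, 2.1]
opening: 0.046
gripper_force: 0.0
```

```bash
python3 g.py .459 -.353 .12 0
```

```text
t 12.23 p [0.569  0.3122 0.1514] yaw -0.24 tz [ 0.011  0.005 -1.   ] open 0.046 q [ 0.42  0.3   1.45 -0.    1.38  2.23]
units [-0.22   -1.3304 -0.0627] rz 0.12
```

>>> {"api": "arm_command", "payload": {"targets": [{"x": -0.165, "y": -1.0, "z": -0.01, "rx": 0, "ry": 0, "rz": 0.12, "claw": 130}, {"x": -0.165, "y": -1.0, "z": -0.01, "rx": 0, "ry": 0, "rz": 0.12, "claw": 130}, {"x": -0.165, "y": -1.0, "z": -0.01, "rx": 0, "ry": 0, "rz": 0.12, "claw": 130}, {"x": -0.165, "y": -1.0, "z": -0.01, "rx": 0, "ry": 0, "rz": 0.12, "claw": 130}, {"x": -0.165, "y": -1.0, "z": -0.01, "rx": 0, "ry": 0, "rz": 0.12, "claw": 130}, {"x": -0.165, "y": -1.0, "z": -0.01, "rx": 0, "ry": 0, "rz": 0.12, "claw": 130}, {"x": -0.165, "y": -1.0, "z": -0.01, "rx": 0, "ry": 0, "rz": 0.12, "claw": 130}, {"x": -0.165, "y": -1.0, "z": -0.01, "rx": 0, "ry": 0, "rz": 0.12, "claw": 130}, {"x": -0.165, "y": -1.0, "z": -0.01, "rx": 0, "ry": 0, "rz": 0.12, "claw": 130}, {"x": -0.165, "y": -1.0, "z": -0.01, "rx": 0, "ry": 0, "rz": 0.12, "claw": 130}]}}

```text
t: 13.07
tool_pos: [0.4964, -0.1027, 0.1383]
orientation: [3.141, 0.0, 0.001]
force: [0.4, -0.2, 0.4]
opening: 0.0453
gripper_force: 0.0
```

```bash
python3 g.py .459 -.353 .11 0
```

```text
t 13.07 p [ 0.4964 -0.1027  0.1383] yaw 0.0 tz [ 0.001 -0.    -1.   ] open 0.0453 q [-0.31 -0.06  1.86  0.    1.34  1.27]
units [-0.0748 -0.5007 -0.0567] rz -0.0
```

>>> {"api": "arm_command", "payload": {"targets": [{"x": -0.075, "y": -0.5, "z": -0.057, "rx": 0, "ry": 0, "rz": 0, "claw": 130}, {"x": -0.075, "y": -0.5, "z": -0.057, "rx": 0, "ry": 0, "rz": 0, "claw": 130}, {"x": -0.075, "y": -0.5, "z": -0.057, "rx": 0, "ry": 0, "rz": 0, "claw": 130}, {"x": -0.075, "y": -0.5, "z": -0.057, "rx": 0, "ry": 0, "rz": 0, "claw": 130}, {"x": -0.075, "y": -0.5, "z": -0.057, "rx": 0, "ry": 0, "rz": 0, "claw": 130}, {"x": -0.075, "y": -0.5, "z": -0.057, "rx": 0, "ry": 0, "rz": 0, "claw": 130}, {"x": -0.075, "y": -0.5, "z": -0.057, "rx": 0, "ry": 0, "rz": 0, "claw": 130}, {"x": -0.075, "y": -0.5, "z": -0.057, "rx": 0, "ry": 0, "rz": 0, "claw": 130}, {"x": -0.075, "y": -0.5, "z": -0.057, "rx": 0, "ry": 0, "rz": 0, "claw": 130}]}}

```text
t: 13.82
tool_pos: [0.4593, -0.3506, 0.1093]
orientation: [-3.141, 0.002, 0.0]
force: [-1.0, -0.1, -0.2]
opening: 0.0456
gripper_force: 0.0
```

```bash
python3 g.py .459 -.353 .0305 0;python3 - <<'E'
from h import *
b,d=grab("scene")
cv2.imwrite("pics/s9.png",cv2.resize(b[110:340,210:450],None,fx=2.5,fy=2.5,interpolation=3)[...,::-1])
E
```

```text
t 13.82 p [ 0.4593 -0.3506  0.1093] yaw -0.001 tz [-0.     0.001 -1.   ] open 0.0456 q [-0.74  0.16  1.68  0.    1.3   0.83]
units [-0.0007 -0.0048 -0.1576] rz 0.0007
```

View pics/s9.png

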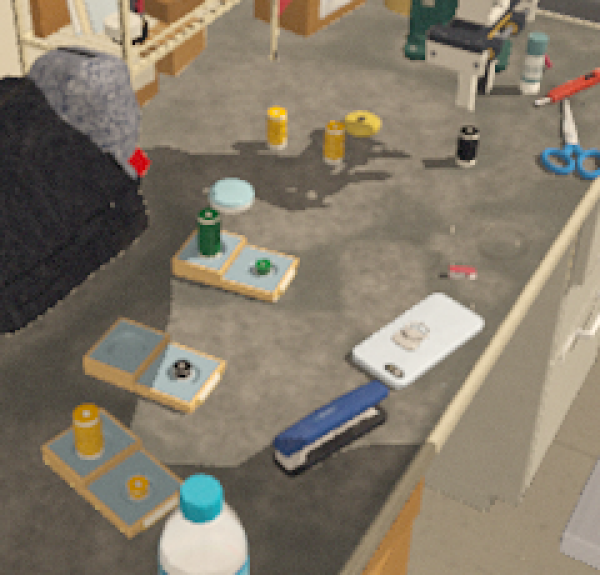

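Kit A is complete, with the yellow spool standing at (88,432). The gripper is over the black spool at (468,147).

>>> {"api": "arm_command", "payload": {"targets": [{"x": -0.001, "y": -0.004, "z": -0.06, "rx": 0, "ry": 0, "rz": 0, "claw": 130}, {"x": -0.001, "y": -0.004, "z": -0.12, "rx": 0, "ry": 0, "rz": 0, "claw": 130}, {"x": -0.001, "y": -0.004, "z": -0.158, "rx": 0, "ry": 0, "rz": 0, "claw": 130}, {"x": -0.001, "y": -0.004, "z": -0.158, "rx": 0, "ry": 0, "rz": 0, "claw": 130}, {"x": -0.001, "y": -0.004, "z": -0.158, "rx": 0, "ry": 0, "rz": 0, "claw": 255}, {"x": -0.001, "y": -0.004, "z": -0.158, "rx": 0, "ry": 0, "rz": 0, "claw": 255}, {"x": -0.001, "y": -0.004, "z": -0.158, "rx": 0, "ry": 0, "rz": 0, "claw": 255}, {"x": -0.001, "y": -0.004, "z": -0.158, "rx": 0, "ry": 0, "rz": 0, "claw": 255}, {"x": -0.001, "y": -0.004, "z": -0.158, "rx": 0, "ry": 0, "rz": 0, "claw": 255}]}}

```text
t: 14.62
tool_pos: [0.4604, -0.3537, 0.0328]
orientation: [3.14, -0.0, 0.004]
force: [1.2, 1.6, 6.5]
opening: 0.0241
gripper_force: 10.0
```

```bash
python3 g.py .617 .1835 .17 .07
```

```text
t 14.62 p [ 0.4604 -0.3537  0.0328] yaw -0.0 tz [ 0.003 -0.002 -1.   ] open 0.0241 q [-0.74  0.26  1.72  0.    1.15  0.83]
units [0.3133 1.0743 0.2744] rz 0.035
```

>>> {"api": "arm_command", "payload": {"targets": [{"x": 0, "y": 0, "z": 0.06, "rx": 0, "ry": 0, "rz": 0, "claw": 255}, {"x": 0, "y": 0, "z": 0.14, "rx": 0, "ry": 0, "rz": 0, "claw": 255}, {"x": 0, "y": 0, "z": 0.22, "rx": 0, "ry": 0, "rz": 0, "claw": 255}, {"x": 0.29, "y": 1.0, "z": 0.26, "rx": 0, "ry": 0, "rz": 0.035, "claw": 255}, {"x": 0.29, "y": 1.0, "z": 0.26, "rx": 0, "ry": 0, "rz": 0.035, "claw": 255}, {"x": 0.29, "y": 1.0, "z": 0.26, "rx": 0, "ry": 0, "rz": 0.035, "claw": 255}, {"x": 0.29, "y": 1.0, "z": 0.26, "rx": 0, "ry": 0, "rz": 0.035, "claw": 255}, {"x": 0.29, "y": 1.0, "z": 0.26, "rx": 0, "ry": 0, "rz": 0.035, "claw": 255}, {"x": 0.29, "y": 1.0, "z": 0.26, "rx": 0, "ry": 0, "rz": 0.035, "claw": 255}, {"x": 0.29, "y": 1.0, "z": 0.26, "rx": 0, "ry": 0, "rz": 0.035, "claw": 255}]}}

```text
t: 15.45
tool_pos: [0.5406, -0.0712, 0.1528]
orientation: [3.139, 0.109, 0.002]
force: [0.8, -0.4, -1.4]
opening: 0.0238
gripper_force: 10.0
```

```bash
python3 g.py .617 .1835 .12 .07
```

```text
t 15.45 p [ 0.5406 -0.0712  0.1528] yaw 0.069 tz [ 0.001 -0.    -1.   ] open 0.0238 q [-0.22  0.03  1.74 -0.    1.37  1.28]
units [ 0.1527  0.5093 -0.0657] rz 0.0003
```

>>> {"api": "arm_command", "payload": {"targets": [{"x": 0.153, "y": 0.509, "z": -0.066, "rx": 0, "ry": 0, "rz": 0, "claw": 255}, {"x": 0.153, "y": 0.509, "z": -0.066, "rx": 0, "ry": 0, "rz": 0, "claw": 255}, {"x": 0.153, "y": 0.509, "z": -0.066, "rx": 0, "ry": 0, "rz": 0, "claw": 255}, {"x": 0.153, "y": 0.509, "z": -0.066, "rx": 0, "ry": 0, "rz": 0, "claw": 255}, {"x": 0.153, "y": 0.509, "z": -0.066, "rx": 0, "ry": 0, "rz": 0, "claw": 255}, {"x": 0.153, "y": 0.509, "z": -0.066, "rx": 0, "ry": 0, "rz": 0, "claw": 255}, {"x": 0.153, "y": 0.509, "z": -0.066, "rx": 0, "ry": 0, "rz": 0, "claw": 255}, {"x": 0.153, "y": 0.509, "z": -0.066, "rx": 0, "ry": 0, "rz": 0, "claw": 255}, {"x": 0.153, "y": 0.509, "z": -0.066, "rx": 0, "ry": 0, "rz": 0, "claw": 255}]}}

```text
t: 16.2
tool_pos: [0.6166, 0.1824, 0.1188]
orientation: [3.139, 0.113, -0.0]
force: [1.1, -0.1, 0.2]
opening: 0.0241
gripper_force: 10.0
```

```bash
python3 g.py .617 .1835 .043 .07
python3 - <<'E'
from h import *
from scipy.optimize import least_squares
s=robot.read_state();c=s["tool_pos"]
im,d=grab("scene");P=cloud("scene",d);hsv=cv2.cvtColor(im,cv2.COLOR_RGB2HSV)
q=P[(hsv[...,2]<90)&(np.hypot(P[...,0]-c[0],P[...,1]-c[1])<.02)&(P[...,2]>c[2]-.031)&(P[...,2]<c[2]+.008)]
f=least_squares(lambda x:np.hypot(q[:,0]-x[0],q[:,1]-x[1])-.012,c[:2],loss="soft_l1",f_scale=.001)
print("held",len(q),f.x.round(4))
cv2.imwrite("pics/s10.png",cv2.resize(im[170:290,210:330],None,fx=4,fy=4,interpolation=3)[...,::-1])
E
```

```text
t 16.2 p [0.6166 0.1824 0.1188] yaw 0.072 tz [-0. -0. -1.] open 0.0241 q [ 0.21  0.32  1.48 -0.    1.34  1.71]
units [ 0.0008  0.0021 -0.1517] rz -0.0009
held 48 [0.6169 0.1833]
```

View pics/s10.png

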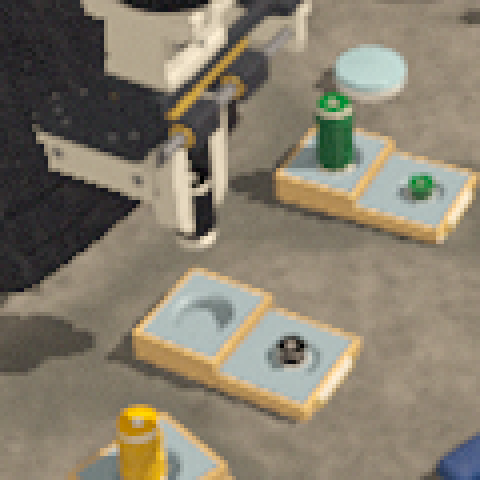

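>>> {"api": "arm_command", "payload": {"targets": [{"x": 0.001, "y": 0.002, "z": -0.06, "rx": 0, "ry": 0, "rz": 0, "claw": 255}, {"x": 0.001, "y": 0.002, "z": -0.11, "rx": 0, "ry": 0, "rz": 0, "claw": 255}, {"x": 0.001, "y": 0.002, "z": -0.125, "rx": 0, "ry": 0, "rz": 0, "claw": 255}, {"x": 0.001, "y": 0.002, "z": -0.135, "rx": 0, "ry": 0, "rz": 0, "claw": 255}, {"x": 0.001, "y": 0.002, "z": -0.145, "rx": 0, "ry": 0, "rz": 0, "claw": 255}, {"x": 0.001, "y": 0.002, "z": -0.152, "rx": 0, "ry": 0, "rz": 0, "claw": 255}, {"x": 0.001, "y": 0.002, "z": -0.152, "rx": 0, "ry": 0, "rz": 0, "claw": 255}]}}

```text
t: 16.83
tool_pos: [0.6177, 0.1823, 0.0435]
orientation: [-3.14, -0.109, -0.002]
force: [0.2, 0.6, -0.8]
opening: 0.0243
gripper_force: 10.0
```

```bash
python3 g.py
```

```text
t 16.83 p [0.6177 0.1823 0.0435] yaw 0.069 tz [ 0.001  0.    -1.   ] open 0.0243 q [ 0.21  0.4   1.52 -0.    1.21  1.71]
```

>>> {"api": "arm_command", "payload": {"targets": [{"x": 0, "y": 0, "z": -0.001, "rx": 0, "ry": 0, "rz": 0, "claw": 255}, {"x": 0, "y": 0, "z": -0.001, "rx": 0, "ry": 0, "rz": 0, "claw": 130}, {"x": 0, "y": 0, "z": -0.001, "rx": 0, "ry": 0, "rz": 0, "claw": 130}, {"x": 0, "y": 0, "z": -0.001, "rx": 0, "ry": 0, "rz": 0, "claw": 130}, {"x": 0, "y": 0, "z": -0.001, "rx": 0, "ry": 0, "rz": 0, "claw": 130}, {"x": 0, "y": 0, "z": 0.06, "rx": 0, "ry": 0, "rz": 0, "claw": 130}, {"x": 0, "y": 0, "z": 0.14, "rx": 0, "ry": 0, "rz": 0, "claw": 130}, {"x": 0, "y": 0, "z": 0.22, "rx": 0, "ry": 0, "rz": 0, "claw": 130}, {"x": 0, "y": 0, "z": 0.3, "rx": 0, "ry": 0, "rz": 0, "claw": 130}, {"x": 0, "y": 0, "z": 0.3, "rx": 0, "ry": 0, "rz": 0, "claw": 130}]}}

```text
t: 17.67
tool_pos: [0.6219, 0.1837, 0.2042]
orientation: [-3.137, -0.11, -0.024]
force: [0.9, -0.8, 2.5]
opening: 0.0457
gripper_force: 0.0
```

>>> {"api": "arm_command", "payload": {"targets": [{"x": -0.2, "y": -0.6, "z": 0.1, "rx": 0, "ry": 0, "rz": 0, "claw": 130}, {"x": -0.2, "y": -0.6, "z": 0.1, "rx": 0, "ry": 0, "rz": 0, "claw": 130}, {"x": -0.2, "y": -0.6, "z": 0.1, "rx": 0, "ry": 0, "rz": 0, "claw": 130}, {"x": -0.2, "y": -0.6, "z": 0.1, "rx": 0, "ry": 0, "rz": 0, "claw": 130}, {"x": -0.2, "y": -0.6, "z": 0.1, "rx": 0, "ry": 0, "rz": 0, "claw": 130}, {"x": -0.2, "y": -0.6, "z": 0.1, "rx": 0, "ry": 0, "rz": 0, "claw": 130}, {"x": -0.2, "y": -0.6, "z": 0.1, "rx": 0, "ry": 0, "rz": 0, "claw": 130}, {"x": -0.2, "y": -0.6, "z": 0.1, "rx": 0, "ry": 0, "rz": 0, "claw": 130}, {"x": -0.2, "y": -0.6, "z": 0.1, "rx": 0, "ry": 0, "rz": 0, "claw": 130}, {"x": -0.2, "y": -0.6, "z": 0.1, "rx": 0, "ry": 0, "rz": 0, "claw": 130}]}}

```text
t: 18.5
tool_pos: [0.5171, -0.1188, 0.2434]
orientation: [3.14, 0.105, 0.002]
force: [-0.2, 0.3, 0.4]
opening: 0.0457
gripper_force: 0.0
```

Run:
```python
from h import *
im,d=grab("scene");P=cloud("scene",d)
for nm,c in(("yb",(.4985,.3258)),("kb",(.549,.1785)),("gb",(.5653,-.0087))):
    q=sel(P,c,.008,.0,.04);print(nm,len(q),np.percentile(q[:,2],[20,50,90]).round(4))
for nm,c in(("Y",(.5635,.3095)),("K",(.616,.183)),("G",(.632,-.001))):
    q=sel(P,c,.012,.04,.09);print(nm,len(q),np.percentile(q[:,2],[50,95]).round(4))
cv2.imwrite("pics/s11.png",cv2.resize(im[160:330,200:370],None,fx=3.4,fy=3.4,interpolation=3)[...,::-1])
```

```text
yb 39 [0.0123 0.0166 0.0191]
kb 37 [0.0089 0.0152 0.0199]
gb 24 [0.0121 0.0182 0.0215]
Y 71 [0.059  0.0623]
K 66 [0.0573 0.0598]
G 44 [0.0685 0.0723]
```

View pics/s11.png

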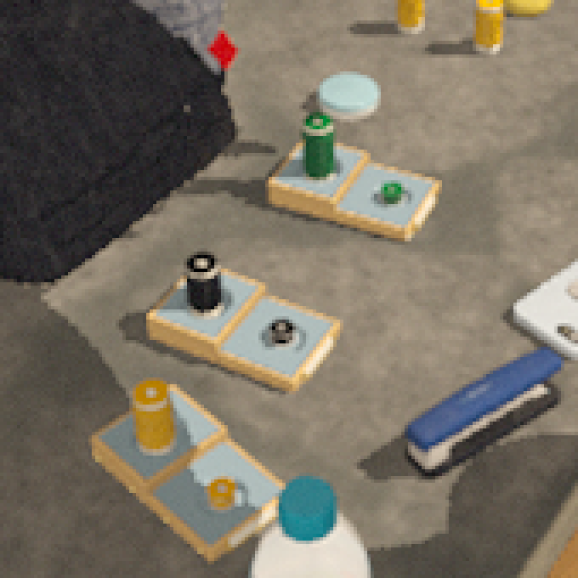

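All three kits show matching spools standing (black 203,285; yellow 153,417; green 319,148) and bobbins flat in their pockets, with heights as expected.

```bash
python3 -c "
from plant import robot
print(robot.close_job())"
```

```text
the job is handed in; nothing more can be done
None
```

The three kits are finished and handed in after about 18.6 s of robot time: green, yellow and black spools each stand with their own bobbin flat in front, and the pin case was left alone.

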